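Roll down the edge band on a bow-ended table leaf

ROBOT

A 6-joint arm with a two-finger parallel gripper is mounted at the origin on the work surface. World frame = base frame: x ahead of the robot, y to its left, z up, the work surface at z = 0. Lengths are in mm, angles in rad, forces in N, time in s.
With the tool pointing down it reaches from about 350 to 775 mm from the base axis. Payload 7.3 kg.
Tool frame: the origin (TCP) lies midway between the tips of the shut fingers; the grasp point (between the pads) lies 19 mm behind it; z points along the fingers, y is the line along which they close (so a half turn about z gives the same grasp; the last joint's range is limited). The gripper opens to 92 mm and grips with 3 to 60 N. Pads are 19 mm wide; open, the fingers measure 130 mm over their backs; the gripper's body (75 mm by 190 mm) begins 47 mm behind the grasp point.
Start: joints at [1.045, 0.342, 1.524, -0, 1.275, -0.146], TCP at [194.623, 487.613, 226.741] pointing down, gripper open.
Joint ranges: [-2.53, 2.53], [-0.77, 2.02], [0.04, 2.7], [-1, 4.14], [0.28, 2.66], [-3.11, 3.11]. Speed limits (rad/s): [2.57, 2.57, 3.14, 3.14, 3.14, 3.14].

INTERFACE

Orientations are given as [roll, pitch, yaw] about the fixed x, y, z axes, in that order (R = Rz(yaw) Ry(pitch) Rx(roll)).
In Python, from plant import bot gives the robot as it stands.
- The arm moves only by the tool servo_tool, never from a script. Its argument "deltas" is a list of rows, each a list of 2 entries, a list of its own where there are three numbers: the shift along the tool's x, y, z in m, then the turn, a rotation vector about the tool's x, y, z in degrees. A call has 1 to 20 rows; each row shifts and turns the commanded pose from where the row before left it, along the tool's axes as they then stand; what a row does not reach is not made up. A row lasts 1/8 s, in which the tool goes at most 62.5 mm and 10.7 degrees, less where a joint would pass 70% of its speed; a pose out of reach is approached as far as the arm can. A call with a gripper value outside its range is refused whole. "fingers" is the opening, from 0 (shut) to 1 (fully open), set as the call begins (left out, the last holds). The fingers move at their own pace and stop on an object; the grip force is fixed at half the most. Time passes only in rows, so rows that do not move let the fingers close. It gives the time, the measured TCP pose, the force, the opening and the grip force at its end, in the units of the state.
- bot.get_obs(): the state, without advancing time (a new reading comes with each control period).
- bot.capture(name): name is "scene" or "side" or "wrist"; returns the picture (420x560x3 uint8, red, green, blue); there is no depth.
- bot.camera_model(name): a dict with "mtx" (3x3 intrinsics, pixels), "xyz" and "rotation" of the camera in the world. Camera axes: x right, y down, z forward; pixel columns grow to the right and rows downward; lengths in mm; the calibration is good to about 2 mm. The wrist camera is an equidistant fisheye: a pixel r from the principal point sees the ray r / f radians off the axis. A picture is of the moment at which its call begins: read the wrist's pose just before it. camera_model takes no time and is no camera call; for the wrist camera it gives the pose at the moment of the call.
- bot.close_job(): hands the job in; it is judged then, once.
The state is a dict: "time": time; "joint_positions": joint angles; "dq": joint speeds; "tau": joint torques, N m; "tool_pos": TCP position; "tcp_rot": TCP orientation; "contact_force": force on the tool from outside, world axes, zero at the start; "moment": the same for the moment, N m; "grip_width": finger opening in mm; "finger_force": force on a finger pad.
Only numpy, scipy, OpenCV 4.12 (cv2) and the standard library are available. Lean on these libraries where they do the work, as an engineer would, in place of code of your own. Each camera call takes 0.05 s, during which the arm holds its last target. There are 200 camera calls.

TASK

Take the edge roller from its holder and press the glued edge band onto the round nose of the table leaf: run the wheel onto the edge outside the left-hand mark (left as the robot sees it), roll to the middle mark, stay pressed there on the joint for a good 6 s, then roll on past the right-hand mark and only there come off the edge. From mark to mark keep the spring rest pushed in about 40 mm (6 N), never less than 20 or more than 60 mm, without letting go, and do not let the freely swivelling leaf swing round towards its stops, touch it with anything but the roller, or disturb the other things on the bench. Finish with the roller still in the gripper, clear of the leaf, and the leaf at rest.

Things in the scene. Friction and masses are not known exactly. Their poses are not given: they have to be found in the camera images.
- panel: Wooden table leaf, 38 mm thick, 2 kg nominal, level on the swivel rest, underside 74 mm above the bench. Origin: underside, on the swivel axis; x points away from the nose, y to its left, z up. Front: a round nose, an arc of radius 200 mm about nose; behind that a 400 mm wide rectangle to 150 mm behind the axis. Moment of inertia about the axis near 0.04 kg m2.
- nose (a point): Centre of the nose arc, 50 mm in front of the swivel axis, 93 mm above the bench; axes as the leaf, tip at x = -200 mm. A wheel on the nose has its centre 225 mm from here. The push runs from the wheel through this point: if it misses the swivel axis, the nose turns away from the wheel, so pressing on the tip is an unstable balance (e-fold growth in about 1.3 s at 6 N).
- mark_left (a point): Left-hand mark, a dark line on the leaf's top ending at this point of the edge: 0.40 rad (80 mm along the edge) from the tip, towards +y. At half thickness.
- mark_mid (a point): Middle mark: the longest dark line, at the tip of the nose, where the ends of the band meet. At half thickness.
- mark_right (a point): Right-hand mark, 0.40 rad from the tip, towards -y. At half thickness.
- swivel (a joint): Angle of the leaf on its rest (rad), 0 = nose straight out along the rest's rails, positive anticlockwise from above. Turns freely, viscous damping 0.45 N m s/rad, no spring; stops at -1.0 and 1.0, to be kept away from: stay within 0.8 either way.
- rest (a joint): How far the spring rest is pushed back along its rails (m), 0 to 0.09, 0 when nothing presses. Spring 150 N/m, so 0.040 means 6 N along the rails; viscous damping 12 N s/m; moving mass about 3.3 kg with the leaf.
- rest_base: Fixed base of the spring rest on the bench, 360 x 240 mm, with two rails. Origin: centre of its underside; when the rest is not pushed in the swivel axis stands over it. Its x axis runs along the rails, in the direction in which the rest is pushed in (away from the robot).
- roller: Edge roller, a 0.24 kg hand tool standing upright, 132 mm tall. Origin: centre of its lower end, z up its axis. From below: free-turning crowned rubber wheel, 50 mm diameter, 50 mm high, widest at 25 mm; steel neck, 16 mm diameter, 50 to 66 mm; square wooden handle 30 x 30 mm, 66 to 132 mm, its faces square to the body's x and y axes.
- wheel_mid (a point): Centre of the wheel, on the roller's axis 25 mm above its lower end. Belongs at half the thickness of the leaf when rolling.
- handle (a point): Middle of the square handle, on the roller's axis 99 mm above its lower end: the place to grip. Axes as the roller.
- stand: Fixed open wooden box holding the roller, 72 x 72 mm outside, 30 mm high, walls and floor 5 mm; the roller stands loosely in it. Origin: centre of its underside.
- glue: Bystander: glue bottle, 60 mm diameter, 170 mm tall, origin centre of its underside.
- tape: Bystander: tape measure, 70 x 40 x 65 mm, origin centre of its underside.
- clamp_block: Bystander: wooden block, 120 x 45 x 45 mm, origin centre of its underside.

How it is judged:
By the outcome, as a careful person would: the job done as asked, in the order asked, and still so for the second after the job is handed in, while the arm keeps its last pose, push and grip.
It also fails if it takes over 51 s, if anything falls off the work surface, if the arm or the gripper's body presses on something with over 40 N, if the wrist force passes 120 N, or if a joint passes its speed limit or range.

## Working session

There is one attempt and no reset: what is moved stays moved. The work goes in short steps, Python scripts to look and compute and a tool call to move; the robot and the scene stay as the last step left them, time stands still between calls to the robot, and variables do not carry over. Pictures are saved under pics/ and viewed, at most 10 in all, crops included, and the job is handed in when it is done.

Besides the shell and the picture viewer there is one more tool, called after "Emit:" as name([rows], argument=value, ...), one row to a line, values as JSON. servo_tool: Moves the arm, as the interface text tells. Its arguments: {"type":"object","properties":{"deltas":{"type":"array"},"fingers":{"type":"number"}},"required":["deltas"]}

```bash
ls; mkdir -p pics
python3 - <<'E'
from plant import bot
import cv2,numpy as np
o=bot.get_obs()
for k,v in o.items(): print(k,np.round(v,4))
ims=[]
for n in ["scene","side"]:
    m=bot.camera_model(n);print(n,{k:np.round(v,3).tolist() for k,v in m.items() if not isinstance(v,str)})
    im=bot.capture(n)[:,:,::-1];cv2.imwrite(f"pics/{n}0.png",im)
E
```

```text
pics
time 0.0
joint_positions [ 1.045   0.3427  1.525   0.      1.2754 -0.146 ]
dq [-0.0009 -0.0016  0.0013 -0.0015 -0.0003  0.0008]
tau [ 1.00000e-03 -4.31235e+01 -2.44227e+01  7.19000e-02  5.58000e-02
 -1.00000e-04]
tool_pos [194.4169 487.244  226.0557]
tcp_rot [-3.1401e+00 -2.0000e-04  2.7618e+00]
contact_force [0.6482 0.0151 0.0787]
moment [ 0.0127  0.0151 -0.0546]
finger_force 0.0
grip_width 92.1573
scene {'mtx': [[468.511, 0.0, 274.033], [0.0, 468.511, 209.271], [0.0, 0.0, 1.0]], 'xyz': [1318.95, 698.132, 1113.213], 'rotation': [-2.3, -0.009, 2.364]}
side {'mtx': [[506.333, 0.0, 276.005], [0.0, 506.333, 199.494], [0.0, 0.0, 1.0]], 'xyz': [625.74, -1163.337, 969.071], 'rotation': [-2.264, 0.022, 0.06]}
```

View pics/scene0.png

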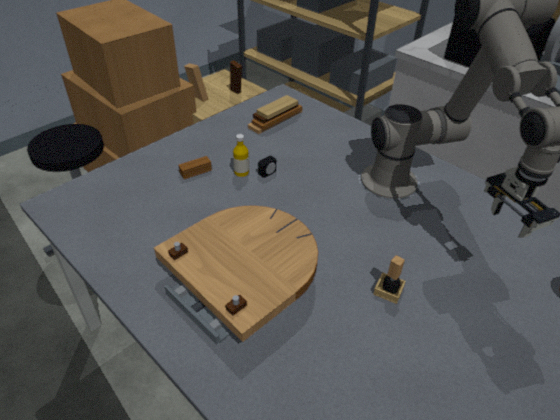

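View pics/side0.png

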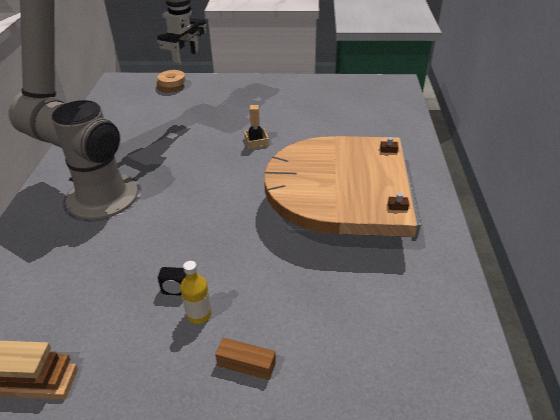

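The scene view shows the leaf with its nose towards the robot: marks near (275,212), (288,225) and (305,236), the roller in its stand near (391,280), and the bystanders near (195–270,165). In the side view the leaf is at (340,185), the marks at (280,159), (280,173) and (276,188), and the roller at (256,130).

```bash
cat > h.py <<'E'
import numpy as np,cv2
from scipy.spatial.transform import Rotation as Ro
from plant import bot
def ray(n,uv,m=None):
    m=m or bot.camera_model(n); uv=np.atleast_2d(uv).astype(float)
    d=np.c_[uv,np.ones(len(uv))]@np.linalg.inv(m["mtx"]).T
    r=np.array(m["rotation"]); R=r if r.shape==(3,3) else Ro.from_euler("xyz",r).as_matrix()
    return np.array(m["xyz"]),d@R.T
def plane(n,uv,z):
    c,d=ray(n,uv); return c+d*((z-c[2])/d[:,2])[:,None]
E
python3 - <<'E'
from h import *
a=cv2.imread("pics/scene0.png");b=cv2.imread("pics/side0.png")
A=cv2.resize(a[195:345,150:330],None,fx=4,fy=4,interpolation=cv2.INTER_CUBIC)
B=cv2.resize(b[95:245,240:425],None,fx=4,fy=4,interpolation=cv2.INTER_CUBIC)
C=cv2.resize(a[245:310,360:420],None,fx=6,fy=6,interpolation=cv2.INTER_CUBIC)
cv2.imwrite("pics/A.png",A);cv2.imwrite("pics/B.png",B);cv2.imwrite("pics/C.png",C)
# rough
print(plane("scene",[[277,212],[288,225],[305,236]],112).round())
print(plane("side",[[280,159],[280,173],[276,188]],112).round())
E
```

```text
[[528. -79. 112.]
 [546. -13. 112.]
 [543.  57. 112.]]
[[545.  53. 112.]
 [549. -16. 112.]
 [542. -84. 112.]]
```

View pics/A.png

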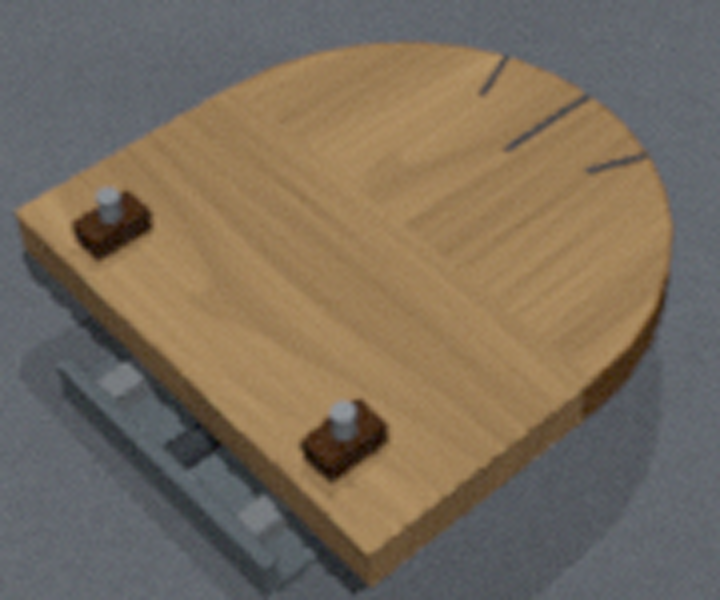

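View pics/B.png

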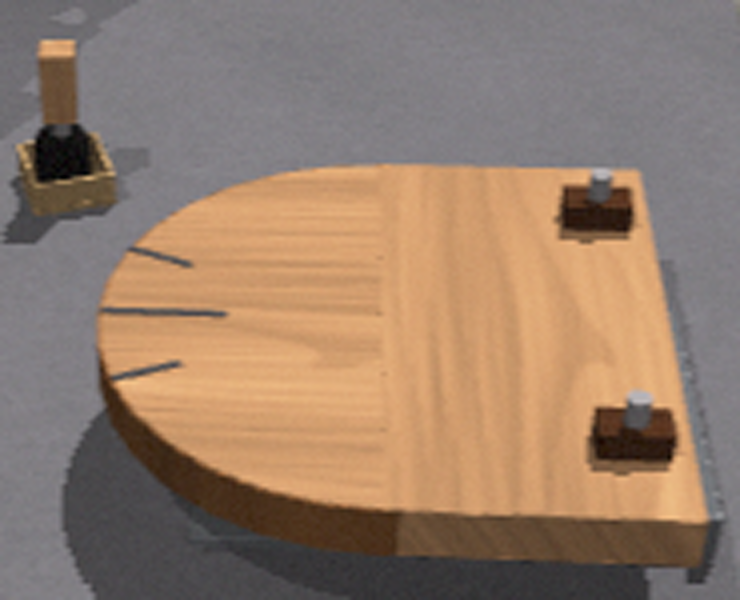

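View pics/C.png

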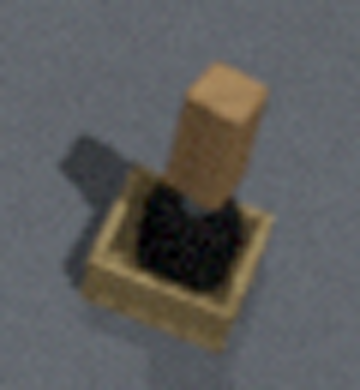

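Run:
```python
from h import *
def P(n,c,s,off,z): return plane(n,(np.array(c)+.5)/s-.5+np.array(off),z)
a=P("scene",[[647,156],[590,97],[507,57],[370,556],[18,212]],4,[150,195],112)
b=P("side",[[130,249],[102,311],[110,379],[640,170],[708,522]],4,[240,95],112)
L=np.array([[-200*np.cos(.4)-50,200*np.sin(.4)],[-250,0],[-200*np.cos(.4)-50,-200*np.sin(.4)],[150,200],[150,-200]])
def fit(L,W):
    lc,wc=L.mean(0),W.mean(0);H=(L-lc).T@(W-wc);t=np.arctan2(H[0,1]-H[1,0],H[0,0]+H[1,1])
    R=np.array([[np.cos(t),-np.sin(t)],[np.sin(t),np.cos(t)]]);o=wc-R@lc
    return t,o,np.linalg.norm(L@R.T+o-W,axis=1)
for w in (a,b,(a+b)/2):
    print(w[:,:2].round(1).tolist(),*[np.round(x,3) for x in fit(L,w[:,:2])])
    for z in [0]: pass
print("handle top",P("scene",[[228,92],[222,62],[268,88],[235,123],[188,97]],6,[360,245],137).round(1).tolist(),P("side",[[57,48]],4,[240,95],137).round(1))
print("rim",P("scene",[[140,168],[273,215],[225,325],[88,265]],6,[360,245],30).round(1).tolist())
print("stand rim side",P("side",[[17,148],[60,130],[110,137],[116,180],[30,192]],4,[240,95],30).round(1).tolist())
# handle vertical edge bottom / rotation of base plate: rail bar bottom/top edges
print("rail bar", P("scene",[[62,365],[270,575]],4,[150,195],20).round(1).tolist(),P("side",[[668,262],[718,520]],4,[240,95],20).round(1).tolist())
```

```text
[[521.9, 63.2], [505.1, -12.1], [518.8, -90.8], [906.2, 179.4], [896.7, -218.5]] -0.019 [753.401 -17.352] [2.115 1.784 0.99  1.05  3.294]
[[521.6, 62.8], [506.8, -14.3], [518.2, -91.3], [907.9, 179.9], [899.1, -220.9]] -0.018 [754.38  -18.274] [1.079 2.428 0.904 0.912 1.643]
[[521.7, 63.0], [506.0, -13.2], [518.5, -91.0], [907.0, 179.6], [897.9, -219.7]] -0.018 [753.891 -17.813] [1.534 2.029 0.374 0.577 2.406]
handle top [[445.9, 317.1, 137.0], [431.9, 304.2, 137.0], [430.3, 328.7, 137.0], [459.7, 330.4, 137.0], [461.9, 305.9, 137.0]] [[445.1 314.5 137. ]]
rim [[425.4, 273.9, 30.0], [403.1, 338.0, 30.0], [477.1, 360.2, 30.0], [494.6, 292.7, 30.0]]
stand rim side [[403.4, 329.8, 30.0], [438.1, 360.2, 30.0], [482.9, 349.7, 30.0], [493.1, 281.4, 30.0], [421.9, 261.1, 30.0]]
rail bar [[922.5, -149.0, 20.0], [925.9, 96.1, 20.0]] [[943.3, 188.6, 20.0], [935.5, -117.5, 20.0]]
```

Two views agree on the leaf within 2 mm: axis (754,-18), yaw about -0.018, rails about the same. The handle's top is at (446,316) with yaw about 0.06, within reach. I'll work out the approach moves next.

```bash
cat >> h.py <<'E'
def rows(p0,y0,p1,y1,n,nd=4):
    "n equal rows, tool pointing down; translation mm, yaw rad -> tool shifts m, turns deg"
    d=(np.array(p1)-p0)/n/1000; a=(y1-y0)/n; out=[]
    for i in range(n):
        c,s=np.cos(y0+i*a),np.sin(y0+i*a)
        out.append([[round(c*d[0]+s*d[1],nd),round(s*d[0]-c*d[1],nd),round(-d[2],nd)],[0,0,round(-np.degrees(a),2)]])
    return out
def pose():
    o=bot.get_obs(); return o["tool_pos"],o["tcp_rot"]
E
python3 - <<'E'
from h import *
for r in rows([194.4,487.2,226.1],2.762,[446,316,180],1.63,10): print(r)
E
```

```text
[[np.float64(-0.0297), np.float64(-0.0066), np.float64(0.0046)], [0, 0, np.float64(6.49)]]
[[np.float64(-0.0303), np.float64(-0.0032), np.float64(0.0046)], [0, 0, np.float64(6.49)]]
[[np.float64(-0.0304), np.float64(0.0003), np.float64(0.0046)], [0, 0, np.float64(6.49)]]
[[np.float64(-0.0302), np.float64(0.0037), np.float64(0.0046)], [0, 0, np.float64(6.49)]]
[[np.float64(-0.0296), np.float64(0.0071), np.float64(0.0046)], [0, 0, np.float64(6.49)]]
[[np.float64(-0.0286), np.float64(0.0104), np.float64(0.0046)], [0, 0, np.float64(6.49)]]
[[np.float64(-0.0273), np.float64(0.0135), np.float64(0.0046)], [0, 0, np.float64(6.49)]]
[[np.float64(-0.0255), np.float64(0.0165), np.float64(0.0046)], [0, 0, np.float64(6.49)]]
[[np.float64(-0.0235), np.float64(0.0193), np.float64(0.0046)], [0, 0, np.float64(6.49)]]
[[np.float64(-0.0212), np.float64(0.0219), np.float64(0.0046)], [0, 0, np.float64(6.49)]]
```

Emit:
servo_tool([
  [[-0.0297, -0.0066, 0.0046], [0, 0, 6.5]],
  [[-0.0303, -0.0032, 0.0046], [0, 0, 6.5]],
  [[-0.0304, 0.0003, 0.0046], [0, 0, 6.5]],
  [[-0.0302, 0.0037, 0.0046], [0, 0, 6.5]],
  [[-0.0296, 0.0071, 0.0046], [0, 0, 6.5]],
  [[-0.0286, 0.0104, 0.0046], [0, 0, 6.5]],
  [[-0.0273, 0.0135, 0.0046], [0, 0, 6.5]],
  [[-0.0255, 0.0165, 0.0046], [0, 0, 6.5]],
  [[-0.0235, 0.0193, 0.0046], [0, 0, 6.5]],
  [[-0.0212, 0.0219, 0.0046], [0, 0, 6.5]],
  [[0, 0, 0], [0, 0, 0]],
  [[0, 0, 0], [0, 0, 0]],
], fingers=1)

```text
time: 1.6
tool_pos: [445.4, 316.2, 180.5]
tcp_rot: [-3.141, 0.0, 1.628]
contact_force: [-0.4, 0.9, -0.2]
grip_width: 92.2
finger_force: 0.0
```

Emit:
servo_tool([
  [[0, 0, 0.02], [0, 0, 0]],
  [[0, 0, 0.02], [0, 0, 0]],
  [[0, 0, 0.02], [0, 0, 0]],
  [[0, 0, 0.02], [0, 0, 0]],
  [[0, 0, 0.015], [0, 0, 0]],
  [[0, 0, 0], [0, 0, 0]],
  [[0, 0, 0], [0, 0, 0]],
])

```text
time: 2.48
tool_pos: [446.2, 316.5, 86.4]
tcp_rot: [3.141, -0.001, 1.628]
contact_force: [-0.1, 0.3, -0.7]
grip_width: 91.7
finger_force: 0.0
```

Emit:
servo_tool([
  [[0, 0, 0], [0, 0, 0]],
  [[0, 0, 0], [0, 0, 0]],
  [[0, 0, 0], [0, 0, 0]],
  [[0, 0, 0], [0, 0, 0]],
  [[0, 0, 0], [0, 0, 0]],
  [[0, 0, 0], [0, 0, 0]],
  [[0, 0, 0], [0, 0, 0]],
  [[0, 0, 0], [0, 0, 0]],
], fingers=0.2)

```text
time: 3.48
tool_pos: [445.9, 316.1, 85.6]
tcp_rot: [-3.141, 0.0, 1.627]
contact_force: [-0.4, 0.1, -0.5]
grip_width: 30.2
finger_force: 30.0
```

Emit:
servo_tool([
  [[0, 0, -0.01], [0, 0, 0]],
  [[0, 0, -0.015], [0, 0, 0]],
  [[0, 0, -0.015], [0, 0, 1.4]],
  [[0, 0, -0.015], [0, 0, 1.5]],
  [[0, 0, -0.008], [0, 0, 1.4]],
  [[0, 0, 0], [0, 0, 0]],
])

```text
time: 4.22
tool_pos: [446.2, 316.2, 149.5]
tcp_rot: [3.14, -0.001, 1.552]
contact_force: [-0.3, 0.1, -3.0]
grip_width: 29.9
finger_force: 30.0
```

```bash
cat > leaf.py <<'E'
from h import *
AX,YAW=np.array([754.,-18.]),-0.018
ROI={"scene":(150,225,270,330),"side":(360,120,440,235)}   # x0,y0,x1,y1
def blobs(n,im):
    x0,y0,x1,y1=ROI[n]; c=im[y0:y1,x0:x1].astype(int); r,g,b=c[...,2],c[...,1],c[...,0]
    m=((r<115)&(r-b>14)&(r>1.35*b)).astype(np.uint8)
    k,_,st,ce=cv2.connectedComponentsWithStats(cv2.morphologyEx(m,cv2.MORPH_CLOSE,np.ones((3,3))))
    i=1+np.argsort(-st[1:,4])[:2]
    p=plane(n,ce[i]+[x0,y0],120)[:,:2]; o=np.argsort(p[:,1]); return p[o],st[i,4][o]
def rot(a): return np.array([[np.cos(a),-np.sin(a)],[np.sin(a),np.cos(a)]])
E
python3 - <<'E'
from leaf import *
ref={}
for n in ROI:
    p,a=blobs(n,cv2.imread(f"pics/{n}0.png")); print(n,p.round(1).tolist(),a)
    L=(p-AX)@rot(YAW); print(L.round(1).tolist()); ref[n]=L.tolist()
import json;json.dump(ref,open("ref.json","w"))
o=bot.get_obs();print(o["time"],o["tool_pos"].round(1),o["tcp_rot"].round(3),o["contact_force"].round(2),o["grip_width"])
cv2.imwrite("pics/scene1.png",cv2.resize(bot.capture("scene")[200:330,280:460,::-1],None,fx=4,fy=4))
E
```

```text
scene [[913.5, 2.2], [866.2, 109.5]] [533 234]
[[159.1, 23.1], [109.9, 129.5]]
side [[822.1, -247.8], [859.8, -151.5]] [571 240]
[[72.2, -228.6], [108.2, -131.6]]
4.225 [446.2 316.2 149.5] [ 3.140e+00 -1.000e-03  1.552e+00] [-0.31  0.1  -3.01] 29.850514560616954
```

View pics/scene1.png

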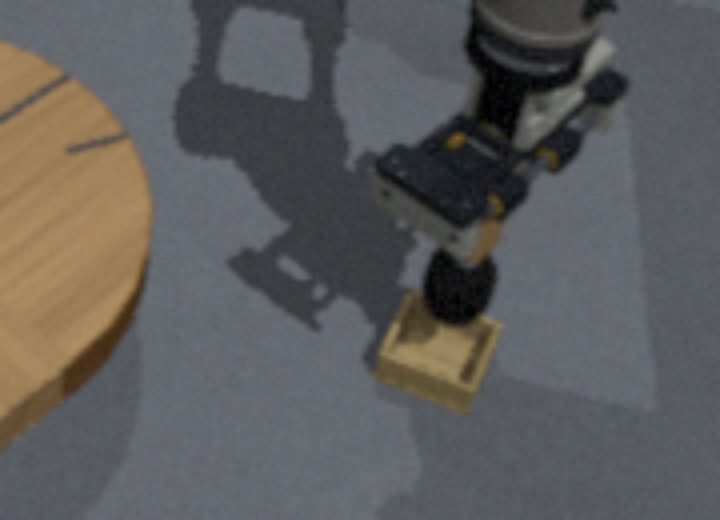

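The picture shows the roller lifted upright out of its stand, wheel at crop pixel (460,285), clear of the box. My blob mask picks up the shaded nose edge as well, so I'll tighten it.

```bash
sed -i 's/(r<115)&(r-b>14)&(r>1.35\*b)/(r<TH)\&(r-b>12)\&(r>1.35*b)/; s/^AX,/TH=80\nAX,/' leaf.py
python3 - <<'E'
import leaf; from leaf import *
import json
for th in (65,80,90):
    leaf.TH=th
    for n in ROI:
        p,a=blobs(n,cv2.imread(f"pics/{n}0.png")); L=(p-AX)@rot(YAW); print(th,n,L.round(1).tolist(),a)
E
```

```text
65 scene [[112.0, -124.5], [113.1, 135.7]] [ 94 104]
65 side [[107.1, -139.1], [109.6, 122.5]] [126  99]
80 scene [[108.7, -130.2], [110.0, 129.7]] [156 197]
80 side [[107.0, -137.3], [108.3, 123.2]] [145 118]
90 scene [[160.3, 22.5], [109.7, 129.7]] [434 208]
90 side [[108.1, -131.0], [109.1, 129.8]] [216 163]
```

```bash
cat > leaf.py <<'E'
from h import *
import sys, itertools
AX,YAW=np.array([754.,-18.]),-0.018
TH={"scene":80,"side":90}
ROI={"scene":(130,205,300,345),"side":(340,105,470,260)}   # x0,y0,x1,y1
REF={"scene":np.array([[108.7,-130.2],[110,129.7]]),"side":np.array([[108.1,-131.],[109.1,129.8]])}
def rot(a): return np.array([[np.cos(a),-np.sin(a)],[np.sin(a),np.cos(a)]])
def leafpose(n,im):
    "swivel angle (rad), axis in the rail frame (mm), misfit of the block distance"
    x0,y0,x1,y1=ROI[n]; c=im[y0:y1,x0:x1].astype(int); r,g,b=c[...,2],c[...,1],c[...,0]
    m=((r<TH[n])&(r-b>12)&(r>1.35*b)).astype(np.uint8)
    k,_,st,ce=cv2.connectedComponentsWithStats(cv2.morphologyEx(m,cv2.MORPH_CLOSE,np.ones((3,3))))
    i=[j for j in range(1,k) if 60<st[j,4]<400]
    q=(plane(n,ce[i]+[x0,y0],120)[:,:2]-AX)@rot(YAW)
    d=lambda ab: abs(np.linalg.norm(q[ab[0]]-q[ab[1]])-260.5)
    a,b=min(itertools.combinations(range(len(q)),2),key=d); e=d((a,b))
    if q[a,1]>q[b,1]: a,b=b,a
    L=REF[n]; v,u=q[b]-q[a],L[1]-L[0]
    t=np.arctan2(v[1],v[0])-np.arctan2(u[1],u[0])
    return t,(q[a]+q[b])/2-rot(t)@L.mean(0),e
def look():
    out=[]
    p0=bot.get_obs()["tool_pos"]
    for n in ROI: out.append(leafpose(n,np.ascontiguousarray(bot.capture(n)[:,:,::-1])))
    o=bot.get_obs(); w=(o["tool_pos"][:2]-AX)@rot(YAW)
    good=[x for x in out if x[2]<8]
    t=np.mean([x[0] for x in good]); s=np.mean([x[1][0] for x in good])
    v=rot(-t)@(w-[s,0])-[-50,0]; phi=np.arctan2(v[1],-v[0]); gap=np.linalg.norm(v)-225
    print("t %.2f"%o["time"],"cams",[(round(x[0],3),x[1].round(1).tolist(),round(x[2],1)) for x in out])
    print("theta %.3f rest %.1f phi %.3f gap %.1f z %.1f F"%(t,s,phi,gap,o["tool_pos"][2]),o["contact_force"].round(1),"grip %.1f %.0f"%(o["grip_width"],o["finger_force"]),"wheel",w.round(1))
    return t,s,phi,w
def wheel(t,s,phi): return np.array([s,0])+rot(t)@(np.array([-50,0])+225*np.array([-np.cos(phi),np.sin(phi)]))
def plan(t,om,s0,phif,sf,n,sub=25):
    "phif,sf: desired contact angle and push (mm) as functions of time; returns rows' wheel points and states"
    dt=.125/sub; W=[];S=[]
    for i in range(n*sub+1):
        T=i*dt; phi=phif(T); s,sp,sm=sf(T),sf(T+.01),sf(T-.01)
        F=0 if s<=0 else max(0,.150*s+.012*(sp-sm)/.02+.0033*(sp-2*s+sm)/1e-4)/np.cos(phi-t)
        if i%sub==0: W.append(wheel(t,s,phi)); S.append((T,phi,t,s,F))
        om+=dt*(.05*F*np.sin(phi)-.45*om)/.04; t+=dt*om
    return np.array(W),np.array(S)
def show(w0,W,S):
    d=np.diff(np.vstack([w0,W[1:]]),axis=0)/1000       # tool x = rail y, tool y = rail x
    for a,b in zip(d,S[1:]): print("[[%.4f, %.4f, 0],[0,0,0]]"%(a[1],a[0]),b.round(3).tolist())
sm=lambda x:(lambda u:u*u*u*(10-15*u+6*u*u))(np.clip(x,0,1))
E
python3 - <<'E'
from leaf import *
t,s,phi,w=look()
phif=lambda T:.55-.09*sm((T-.4)/.8)-.46*sm((T-.9)/1.9)
sf=lambda T:-10+50*sm(T/1.)
W,S=plan(0,0,0,phif,sf,24)
print(W[0]); show(W[0],W,S)
c=AX+rot(YAW)@(wheel(0,-60,.55)); print("pre",c, "start",AX+rot(YAW)@W[0])
E
```

```text
t 4.38 cams [(np.float64(-0.0), [0.0, -0.0], np.float64(0.7)), (np.float64(-0.009), [-0.9, -2.1], np.float64(1.6))]
theta -0.005 rest -0.5 phi 0.889 gap 196.0 z 148.2 F [-0.4 -0.7 -2.3] grip 29.9 30 wheel [-314.3  328.3]
[-251.81801746  117.60462651]
[[0.0000, 0.0008, 0],[0,0,0]] [0.125, 0.55, 0.0, -9.197, 0.0]
[[0.0000, 0.0044, 0],[0,0,0]] [0.25, 0.55, 0.0, -4.824, 0.0]
[[-0.0003, 0.0084, 0],[0,0,0]] [0.375, 0.55, 0.001, 3.76, 2.499]
[[-0.0037, 0.0095, 0],[0,0,0]] [0.5, 0.549, 0.015, 15.0, 3.919]
[[-0.0085, 0.0072, 0],[0,0,0]] [0.625, 0.537, 0.041, 26.24, 4.941]
[[-0.0127, 0.0031, 0],[0,0,0]] [0.75, 0.515, 0.074, 34.824, 5.451]
[[-0.0146, -0.0010, 0],[0,0,0]] [0.875, 0.49, 0.11, 39.197, 5.688]
[[-0.0141, -0.0034, 0],[0,0,0]] [1.0, 0.469, 0.147, 40.0, 6.307]
[[-0.0133, -0.0031, 0],[0,0,0]] [1.125, 0.454, 0.186, 40.0, 6.223]
[[-0.0136, -0.0025, 0],[0,0,0]] [1.25, 0.439, 0.224, 40.0, 6.141]
[[-0.0156, -0.0021, 0],[0,0,0]] [1.375, 0.412, 0.26, 40.0, 6.07]
[[-0.0176, -0.0014, 0],[0,0,0]] [1.5, 0.375, 0.294, 40.0, 6.02]
[[-0.0190, -0.0003, 0],[0,0,0]] [1.625, 0.328, 0.325, 40.0, 6.0]
[[-0.0195, 0.0011, 0],[0,0,0]] [1.75, 0.275, 0.353, 40.0, 6.018]
[[-0.0189, 0.0025, 0],[0,0,0]] [1.875, 0.219, 0.376, 40.0, 6.075]
[[-0.0174, 0.0036, 0],[0,0,0]] [2.0, 0.163, 0.395, 40.0, 6.165]
[[-0.0150, 0.0042, 0],[0,0,0]] [2.125, 0.112, 0.41, 40.0, 6.277]
[[-0.0120, 0.0041, 0],[0,0,0]] [2.25, 0.069, 0.421, 40.0, 6.391]
[[-0.0087, 0.0034, 0],[0,0,0]] [2.375, 0.036, 0.427, 40.0, 6.492]
[[-0.0055, 0.0023, 0],[0,0,0]] [2.5, 0.014, 0.431, 40.0, 6.563]
[[-0.0027, 0.0012, 0],[0,0,0]] [2.625, 0.003, 0.433, 40.0, 6.601]
[[-0.0008, 0.0004, 0],[0,0,0]] [2.75, 0.0, 0.434, 40.0, 6.612]
[[-0.0001, 0.0000, 0],[0,0,0]] [2.875, 0.0, 0.434, 40.0, 6.613]
[[-0.0000, 0.0000, 0],[0,0,0]] [3.0, 0.0, 0.434, 40.0, 6.613]
pre [454.3476447  105.01800603] start [504.33954492 104.11805463]
```

```bash
cat > in1.py <<'E'
from leaf import *
phif=lambda T:.52-.06*sm((T-.4)/.6)-.46*sm((T-.75)/1.6)
sf=lambda T:-10+50*sm(T/.9)
W,S=plan(0,0,0,phif,sf,21)
E
python3 - <<'E'
from in1 import *
print(W[0]); show(W[0],W,S)
E
```

```text
[-255.25931543  111.79803101]
[[0.0000, 0.0011, 0],[0,0,0]] [0.125, 0.52, 0.0, -8.924, 0.0]
[[0.0000, 0.0057, 0],[0,0,0]] [0.25, 0.52, 0.0, -3.252, 0.0]
[[-0.0010, 0.0101, 0],[0,0,0]] [0.375, 0.52, 0.004, 7.331, 3.191]
[[-0.0049, 0.0106, 0],[0,0,0]] [0.5, 0.518, 0.022, 20.166, 4.443]
[[-0.0099, 0.0070, 0],[0,0,0]] [0.625, 0.503, 0.05, 31.475, 5.131]
[[-0.0130, 0.0017, 0],[0,0,0]] [0.75, 0.481, 0.083, 38.225, 5.411]
[[-0.0129, -0.0024, 0],[0,0,0]] [0.875, 0.462, 0.118, 39.99, 6.059]
[[-0.0130, -0.0034, 0],[0,0,0]] [1.0, 0.446, 0.154, 40.0, 6.265]
[[-0.0157, -0.0034, 0],[0,0,0]] [1.125, 0.42, 0.191, 40.0, 6.16]
[[-0.0188, -0.0029, 0],[0,0,0]] [1.25, 0.377, 0.227, 40.0, 6.069]
[[-0.0211, -0.0017, 0],[0,0,0]] [1.375, 0.321, 0.258, 40.0, 6.012]
[[-0.0219, 0.0000, 0],[0,0,0]] [1.5, 0.257, 0.285, 40.0, 6.002]
[[-0.0211, 0.0018, 0],[0,0,0]] [1.625, 0.19, 0.307, 40.0, 6.042]
[[-0.0186, 0.0031, 0],[0,0,0]] [1.75, 0.127, 0.324, 40.0, 6.119]
[[-0.0149, 0.0035, 0],[0,0,0]] [1.875, 0.073, 0.336, 40.0, 6.213]
[[-0.0104, 0.0031, 0],[0,0,0]] [2.0, 0.034, 0.343, 40.0, 6.299]
[[-0.0060, 0.0020, 0],[0,0,0]] [2.125, 0.01, 0.347, 40.0, 6.357]
[[-0.0024, 0.0008, 0],[0,0,0]] [2.25, 0.001, 0.349, 40.0, 6.382]
[[-0.0003, 0.0001, 0],[0,0,0]] [2.375, 0.0, 0.349, 40.0, 6.385]
[[-0.0000, 0.0000, 0],[0,0,0]] [2.5, 0.0, 0.349, 40.0, 6.385]
[[-0.0000, 0.0000, 0],[0,0,0]] [2.625, 0.0, 0.349, 40.0, 6.385]
```

Emit:
servo_tool([
  [[-0.02, 0, 0], [0, 0, 0]],
  [[-0.035, 0, 0], [0, 0, 0]],
  [[-0.035, 0, 0], [0, 0, 0]],
  [[-0.035, 0, 0], [0, 0, 0]],
  [[-0.035, 0, 0], [0, 0, 0]],
  [[-0.035, 0, 0], [0, 0, 0]],
  [[-0.015, 0, 0], [0, 0, 0]],
  [[-0.006, 0.02, 0], [0, 0, 0]],
  [[0, 0.02, 0], [0, 0, 0]],
  [[0, 0, 0], [0, 0, 0]],
  [[0, 0, 0], [0, 0, 0]],
  [[0, 0, 0], [0, 0, 0]],
])

```text
time: 5.88
tool_pos: [481.2, 99.6, 148.6]
tcp_rot: [-3.141, -0.0, 1.553]
contact_force: [0.3, 0.0, -2.8]
grip_width: 29.7
finger_force: 30.0
```

Run:
```python
from leaf import *
look()
a=cv2.resize(bot.capture("side")[90:220,240:400,::-1],None,fx=4,fy=4);cv2.imwrite("pics/side2.png",a)
```

```text
t 5.97 cams [(np.float64(0.001), [0.2, -0.1], np.float64(0.5)), (np.float64(-0.001), [-1.8, -3.6], np.float64(2.5))]
theta -0.000 rest -0.8 phi 0.466 gap 25.5 z 148.8 F [ 0.1  0.3 -1.8] grip 29.9 30 wheel [-274.6  112.6]
```

View pics/side2.png

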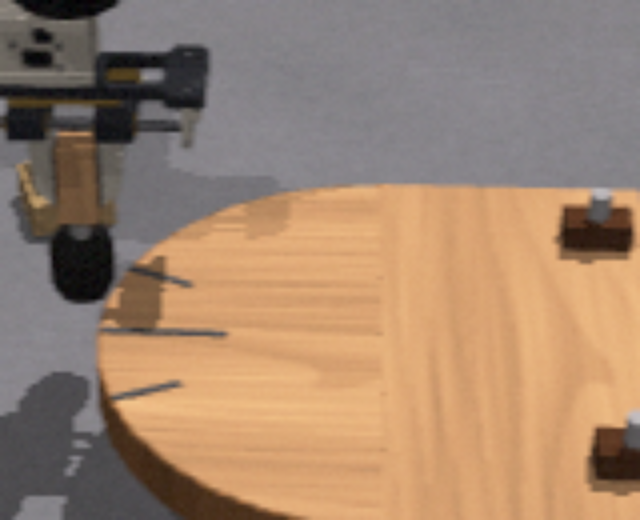

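The side view shows the wheel at (82,265), level with the leaf and about 25 mm short of the edge, outside the left mark at (130,268). Now I'll press in, then replan from what the cameras measure.

```bash
cat > re.py.tmp <<'E'
E
rm re.py.tmp
cat > replan.py <<'E'
from leaf import *
target,T,n=float(sys.argv[1]),float(sys.argv[2]),int(sys.argv[3])
bias=float(sys.argv[4]) if len(sys.argv)>4 else 0
t,s,phi,w=look()
def contact(t):
    nl=-50*np.sin(t); nx=w[0]+np.sqrt(225**2-(w[1]-nl)**2); s=nx+50*np.cos(t)
    return s, np.arcsin((w[1]-nl)/225)+t
s,phi=contact(t); om=.111*.15*s/np.cos(phi-t)*np.sin(phi)
t+=.075*om; s,phi=contact(t)
print("now theta %.3f phi %.3f rest %.1f om %.3f"%(t,phi,s,om))
W,S=plan(t,om,s,lambda x:phi-(phi-target-bias)*sm(x/T),lambda x:s+(40-s)*sm(x/.5),n)
show(w,W,S)
E
```

```text
(no output)
```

Emit:
servo_tool([
  [[-0.0008, 0.014, 0], [0, 0, 0]],
  [[0, 0.0061, 0], [0, 0, 0]],
  [[0, 0.0057, 0], [0, 0, 0]],
  [[-0.001, 0.0101, 0], [0, 0, 0]],
  [[-0.0049, 0.0106, 0], [0, 0, 0]],
  [[-0.0099, 0.007, 0], [0, 0, 0]],
  [[-0.013, 0.0017, 0], [0, 0, 0]],
])

```text
time: 6.9
tool_pos: [536.2, 68.2, 148.2]
tcp_rot: [-3.139, -0.0, 1.553]
contact_force: [-6.4, 3.0, 0.1]
grip_width: 29.7
finger_force: 30.0
```

```bash
python3 replan.py 0 1.7 15
```

```text
t 7.00 cams [(np.float64(0.102), [39.2, 1.1], np.float64(0.1)), (np.float64(0.11), [38.6, -2.6], np.float64(3.2))]
theta 0.106 rest 38.9 phi 0.499 gap 0.5 z 148.3 F [-4.8  2.9 -2.7] grip 29.7 30 wheel [-219.1   81.1]
now theta 0.131 phi 0.531 rest 37.7 om 0.332
[[-0.0114, -0.0031, 0],[0,0,0]] [0.125, 0.529, 0.174, 37.907, 6.314]
[[-0.0139, -0.0027, 0],[0,0,0]] [0.25, 0.518, 0.217, 38.833, 6.208]
[[-0.0170, -0.0027, 0],[0,0,0]] [0.375, 0.491, 0.26, 39.758, 6.01]
[[-0.0202, -0.0027, 0],[0,0,0]] [0.5, 0.449, 0.3, 40.0, 6.061]
[[-0.0228, -0.0016, 0],[0,0,0]] [0.625, 0.391, 0.337, 40.0, 6.009]
[[-0.0241, 0.0005, 0],[0,0,0]] [0.75, 0.324, 0.369, 40.0, 6.006]
[[-0.0237, 0.0027, 0],[0,0,0]] [0.875, 0.251, 0.397, 40.0, 6.064]
[[-0.0216, 0.0044, 0],[0,0,0]] [1.0, 0.18, 0.418, 40.0, 6.175]
[[-0.0182, 0.0053, 0],[0,0,0]] [1.125, 0.115, 0.435, 40.0, 6.32]
[[-0.0138, 0.0051, 0],[0,0,0]] [1.25, 0.064, 0.446, 40.0, 6.467]
[[-0.0092, 0.0040, 0],[0,0,0]] [1.375, 0.027, 0.453, 40.0, 6.588]
[[-0.0049, 0.0023, 0],[0,0,0]] [1.5, 0.007, 0.456, 40.0, 6.66]
[[-0.0017, 0.0008, 0],[0,0,0]] [1.625, 0.0, 0.457, 40.0, 6.686]
[[-0.0002, 0.0001, 0],[0,0,0]] [1.75, 0.0, 0.458, 40.0, 6.689]
[[-0.0000, 0.0000, 0],[0,0,0]] [1.875, 0.0, 0.458, 40.0, 6.689]
```

Emit:
servo_tool([
  [[-0.0114, -0.0031, 0], [0, 0, 0]],
  [[-0.0139, -0.0027, 0], [0, 0, 0]],
  [[-0.017, -0.0027, 0], [0, 0, 0]],
  [[-0.0202, -0.0027, 0], [0, 0, 0]],
  [[-0.0228, -0.0016, 0], [0, 0, 0]],
  [[-0.0241, 0.0005, 0], [0, 0, 0]],
  [[-0.0237, 0.0027, 0], [0, 0, 0]],
  [[-0.0216, 0.0044, 0], [0, 0, 0]],
])

```text
time: 8.0
tool_pos: [527.1, -87.5, 148.3]
tcp_rot: [-3.139, 0.001, 1.552]
contact_force: [-5.6, -1.3, -4.1]
grip_width: 30.1
finger_force: 30.0
```

```bash
python3 replan.py 0 0.9 9
```

```text
t 8.10 cams [(np.float64(0.494), [40.2, 3.5], np.float64(1.5)), (np.float64(0.507), [37.6, -2.5], np.float64(1.8))]
theta 0.501 rest 38.9 phi 0.273 gap 1.0 z 148.2 F [-5.5 -1.2 -2.1] grip 30.1 30 wheel [-225.1  -75. ]
now theta 0.514 phi 0.288 rest 37.7 om 0.174
[[-0.0072, 0.0023, 0],[0,0,0]] [0.125, 0.281, 0.536, 37.942, 6.117]
[[-0.0130, 0.0050, 0],[0,0,0]] [0.25, 0.249, 0.559, 38.852, 6.229]
[[-0.0182, 0.0078, 0],[0,0,0]] [0.375, 0.188, 0.581, 39.762, 6.334]
[[-0.0192, 0.0094, 0],[0,0,0]] [0.5, 0.114, 0.598, 40.0, 6.77]
[[-0.0154, 0.0089, 0],[0,0,0]] [0.625, 0.049, 0.609, 40.0, 7.082]
[[-0.0087, 0.0057, 0],[0,0,0]] [0.75, 0.01, 0.615, 40.0, 7.295]
[[-0.0024, 0.0017, 0],[0,0,0]] [0.875, 0.0, 0.617, 40.0, 7.359]
[[-0.0001, 0.0001, 0],[0,0,0]] [1.0, 0.0, 0.618, 40.0, 7.362]
[[-0.0000, 0.0000, 0],[0,0,0]] [1.125, 0.0, 0.618, 40.0, 7.362]
```

Emit:
servo_tool([
  [[-0.012, 0.004, 0], [0, 0, 0]],
  [[-0.02, 0.008, 0], [0, 0, 0]],
  [[-0.022, 0.01, 0], [0, 0, 0]],
  [[-0.016, 0.009, 0], [0, 0, 0]],
  [[-0.009, 0.006, 0], [0, 0, 0]],
])

```text
time: 8.72
tool_pos: [562.9, -168.4, 148.3]
tcp_rot: [-3.139, 0.003, 1.551]
contact_force: [-6.3, -3.8, -2.8]
grip_width: 29.8
finger_force: 30.0
```

```bash
python3 replan.py 0 0.5 6
```

```text
t 8.82 cams [(np.float64(0.658), [42.3, 4.6], np.float64(2.7)), (np.float64(0.667), [39.6, -2.7], np.float64(0.5))]
theta 0.663 rest 41.0 phi 0.086 gap 1.2 z 148.2 F [-6.2 -3.6 -2.8] grip 30.1 30 wheel [-188.1 -154.1]
now theta 0.668 phi 0.088 rest 39.5 om 0.065
[[-0.0036, 0.0025, 0],[0,0,0]] [0.125, 0.079, 0.676, 39.534, 7.232]
[[-0.0081, 0.0060, 0],[0,0,0]] [0.25, 0.044, 0.684, 39.74, 7.458]
[[-0.0073, 0.0059, 0],[0,0,0]] [0.375, 0.009, 0.689, 39.946, 7.67]
[[-0.0020, 0.0017, 0],[0,0,0]] [0.5, 0.0, 0.69, 40.0, 7.781]
[[-0.0001, 0.0001, 0],[0,0,0]] [0.625, 0.0, 0.691, 40.0, 7.785]
[[-0.0000, 0.0000, 0],[0,0,0]] [0.75, 0.0, 0.691, 40.0, 7.786]
```

Emit:
servo_tool([
  [[-0.008, 0.006, 0], [0, 0, 0]],
  [[-0.0105, 0.008, 0], [0, 0, 0]],
  [[-0.006, 0.005, 0], [0, 0, 0]],
  [[-0.001, 0.001, 0], [0, 0, 0]],
])

```text
time: 9.32
tool_pos: [582.4, -194.5, 148.3]
tcp_rot: [-3.139, 0.004, 1.551]
contact_force: [-5.6, -5.1, -3.4]
grip_width: 29.7
finger_force: 30.0
```

```bash
python3 replan.py -0.025 0.4 5
```

```text
t 9.43 cams [(np.float64(0.72), [42.3, 4.4], np.float64(3.0)), (np.float64(0.721), [39.2, -3.1], np.float64(0.5))]
theta 0.720 rest 40.7 phi 0.014 gap 0.6 z 148.3 F [-5.2 -6.  -3.6] grip 29.5 30 wheel [-168.5 -179.3]
now theta 0.721 phi 0.013 rest 40.0 om 0.010
[[-0.0014, 0.0012, 0],[0,0,0]] [0.125, 0.006, 0.722, 39.996, 7.954]
[[-0.0036, 0.0032, 0],[0,0,0]] [0.25, -0.015, 0.723, 39.998, 8.105]
[[-0.0015, 0.0013, 0],[0,0,0]] [0.375, -0.025, 0.722, 40.0, 8.173]
[[0.0005, -0.0004, 0],[0,0,0]] [0.5, -0.025, 0.719, 40.0, 8.156]
[[0.0006, -0.0005, 0],[0,0,0]] [0.625, -0.025, 0.716, 40.0, 8.135]
```

Emit:
servo_tool([
  [[-0.007, 0.0062, 0], [0, 0, 0]],
  [[-0.002, 0.0018, 0], [0, 0, 0]],
  [[0, 0, 0], [0, 0, 0]],
])

```text
time: 9.8
tool_pos: [590.1, -203.6, 148.4]
tcp_rot: [-3.139, 0.004, 1.552]
contact_force: [-6.1, -6.0, -3.1]
grip_width: 29.7
finger_force: 30.0
```

```bash
python3 replan.py -0.03 0.4 5
```

```text
t 9.90 cams [(np.float64(0.731), [41.9, 4.4], np.float64(2.9)), (np.float64(0.732), [38.7, -3.3], np.float64(0.6))]
theta 0.731 rest 40.3 phi -0.026 gap 0.4 z 148.4 F [-6.  -5.3 -3.3] grip 30.2 30 wheel [-160.6 -188.4]
now theta 0.730 phi -0.031 rest 39.7 om -0.026
[[0.0007, -0.0006, 0],[0,0,0]] [0.125, -0.031, 0.726, 39.747, 8.239]
[[0.0008, -0.0006, 0],[0,0,0]] [0.25, -0.03, 0.723, 39.859, 8.211]
[[0.0007, -0.0006, 0],[0,0,0]] [0.375, -0.03, 0.719, 39.971, 8.17]
[[0.0007, -0.0006, 0],[0,0,0]] [0.5, -0.03, 0.716, 40.0, 8.168]
[[0.0007, -0.0006, 0],[0,0,0]] [0.625, -0.03, 0.712, 40.0, 8.143]
```

Emit:
servo_tool([
  [[0, 0, 0], [0, 0, 0]],
  [[0, 0, 0], [0, 0, 0]],
  [[0.0005, -0.0005, 0], [0, 0, 0]],
])

```text
time: 10.28
tool_pos: [589.5, -202.9, 148.3]
tcp_rot: [-3.139, 0.004, 1.552]
contact_force: [-6.1, -6.3, -3.1]
grip_width: 30.0
finger_force: 30.0
```

```bash
python3 replan.py -0.03 0.4 5
```

```text
t 10.38 cams [(np.float64(0.728), [42.2, 4.5], np.float64(2.5)), (np.float64(0.726), [39.1, -2.7], np.float64(0.5))]
theta 0.727 rest 40.6 phi -0.027 gap 0.7 z 148.4 F [-6.4 -5.1 -4.2] grip 29.8 30 wheel [-161.2 -187.7]
now theta 0.725 phi -0.032 rest 39.7 om -0.027
[[0.0008, -0.0007, 0],[0,0,0]] [0.125, -0.032, 0.722, 39.75, 8.213]
[[0.0009, -0.0007, 0],[0,0,0]] [0.25, -0.031, 0.718, 39.86, 8.18]
[[0.0008, -0.0006, 0],[0,0,0]] [0.375, -0.03, 0.715, 39.971, 8.137]
[[0.0007, -0.0006, 0],[0,0,0]] [0.5, -0.03, 0.711, 40.0, 8.135]
[[0.0007, -0.0006, 0],[0,0,0]] [0.625, -0.03, 0.708, 40.0, 8.111]
```

Emit:
servo_tool([
  [[-0.002, 0.0018, 0], [0, 0, 0]],
  [[0, 0, 0], [0, 0, 0]],
  [[0.0004, -0.0004, 0], [0, 0, 0]],
  [[0.0005, -0.0005, 0], [0, 0, 0]],
  [[0.0005, -0.0005, 0], [0, 0, 0]],
  [[0.0006, -0.0005, 0], [0, 0, 0]],
])

```text
time: 11.12
tool_pos: [589.4, -202.9, 148.3]
tcp_rot: [-3.139, 0.004, 1.552]
contact_force: [-6.5, -6.6, -2.9]
grip_width: 29.7
finger_force: 30.0
```

```bash
python3 replan.py -0.045 0.4 5
```

```text
t 11.22 cams [(np.float64(0.719), [42.0, 5.0], np.float64(3.3)), (np.float64(0.721), [38.4, -3.9], np.float64(0.3))]
theta 0.720 rest 40.2 phi -0.037 gap 0.4 z 148.4 F [-5.7 -6.1 -3.5] grip 29.6 30 wheel [-161.3 -187.7]
now theta 0.717 phi -0.042 rest 39.6 om -0.035
[[0.0008, -0.0007, 0],[0,0,0]] [0.125, -0.042, 0.713, 39.663, 8.221]
[[0.0007, -0.0005, 0],[0,0,0]] [0.25, -0.044, 0.708, 39.812, 8.2]
[[0.0009, -0.0006, 0],[0,0,0]] [0.375, -0.045, 0.703, 39.961, 8.152]
[[0.0010, -0.0009, 0],[0,0,0]] [0.5, -0.045, 0.698, 40.0, 8.145]
[[0.0010, -0.0009, 0],[0,0,0]] [0.625, -0.045, 0.693, 40.0, 8.109]
```

```bash
python3 - <<'E'
from h import *
a=bot.capture("scene")[170:270,230:330,::-1];b=bot.capture("side")[140:240,240:340,::-1]
cv2.imwrite("pics/c3.png",cv2.resize(np.hstack([a,b]),None,fx=4,fy=4,interpolation=cv2.INTER_CUBIC))
E
python3 replan.py -0.035 0.4 5
```

```text
t 11.43 cams [(np.float64(0.723), [42.1, 4.4], np.float64(3.0)), (np.float64(0.724), [39.3, -3.3], np.float64(0.5))]
theta 0.723 rest 40.7 phi -0.031 gap 0.8 z 148.4 F [-6.1 -5.8 -2.8] grip 29.7 30 wheel [-161.3 -187.8]
now theta 0.721 phi -0.037 rest 39.6 om -0.031
[[0.0009, -0.0008, 0],[0,0,0]] [0.125, -0.037, 0.717, 39.659, 8.213]
[[0.0011, -0.0008, 0],[0,0,0]] [0.25, -0.036, 0.713, 39.81, 8.174]
[[0.0009, -0.0007, 0],[0,0,0]] [0.375, -0.035, 0.709, 39.961, 8.12]
[[0.0008, -0.0007, 0],[0,0,0]] [0.5, -0.035, 0.705, 40.0, 8.123]
[[0.0008, -0.0007, 0],[0,0,0]] [0.625, -0.035, 0.701, 40.0, 8.095]
```

View pics/c3.png

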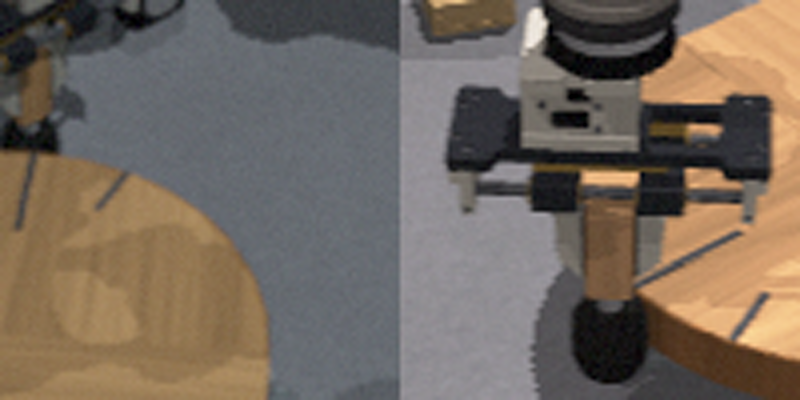

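The picture shows the wheel on the edge at the middle mark. In the scene half the mark runs (18,230) to (35,152) with the wheel at its end; in the side half it runs (742,233) to (634,288). I'll compute its direction to check phi.

Run:
```python
from leaf import *
P=lambda n,c,off:(plane(n,(np.array(c)+.5)/4-.5+np.array(off),112)[:,:2]-AX)@rot(YAW)
for th,s in((.722,39.6),):
    for n,c,off,ph in(("scene",[[35,152],[18,230],[127,173]],[230,170],[0,0,.4]),("side",[[634-400,288],[742-400,233]],[240,140],[0,0])):
        q=P(n,c,off); l=(q-[s,0])@rot(th); print(n,q.round(1).tolist(),"leaf",l.round(1).tolist(),"about nose",np.arctan2(l[:,1],-(l[:,0]+50)).round(3))
l=rot(-.722)@(np.array([-161.3,-187.8])-[39.6,0]); print("wheel in leaf",l.round(1))
```

```text
scene [[-148.6, -164.8], [-80.5, -104.7], [-185.8, -95.7]] leaf [[-250.1, 0.7], [-159.3, 0.8], [-232.4, 77.1]] about nose [0.004 0.008 0.4  ]
side [[-146.3, -165.0], [-77.3, -105.7]] leaf [[-248.5, -0.9], [-157.6, -2.1]] about nose [-0.005 -0.019]
wheel in leaf [-274.9   -8.2]
```

Emit:
servo_tool([
  [[0, 0, 0], [0, 0, 0]],
  [[0, 0, 0], [0, 0, 0]],
])

```text
time: 11.68
tool_pos: [589.4, -202.9, 148.3]
tcp_rot: [-3.139, 0.004, 1.552]
contact_force: [-6.3, -5.1, -4.6]
grip_width: 30.1
finger_force: 30.0
```

```bash
python3 replan.py -0.035 0.4 5
```

```text
t 11.78 cams [(np.float64(0.72), [42.3, 4.8], np.float64(3.1)), (np.float64(0.713), [37.9, -3.2], np.float64(0.2))]
theta 0.717 rest 40.1 phi -0.041 gap 0.4 z 148.4 F [-6.7 -6.  -4.5] grip 29.7 30 wheel [-161.3 -187.8]
now theta 0.714 phi -0.046 rest 39.6 om -0.039
[[0.0013, -0.0012, 0],[0,0,0]] [0.125, -0.044, 0.709, 39.612, 8.204]
[[0.0020, -0.0017, 0],[0,0,0]] [0.25, -0.038, 0.704, 39.783, 8.123]
[[0.0014, -0.0011, 0],[0,0,0]] [0.375, -0.035, 0.7, 39.955, 8.048]
[[0.0008, -0.0007, 0],[0,0,0]] [0.5, -0.035, 0.696, 40.0, 8.054]
[[0.0008, -0.0007, 0],[0,0,0]] [0.625, -0.035, 0.692, 40.0, 8.028]
```

Emit:
servo_tool([
  [[0.002, -0.0017, 0], [0, 0, 0]],
  [[0.002, -0.0017, 0], [0, 0, 0]],
  [[0.0005, -0.0004, 0], [0, 0, 0]],
  [[0.0005, -0.0004, 0], [0, 0, 0]],
  [[0.0005, -0.0004, 0], [0, 0, 0]],
])

```text
time: 12.4
tool_pos: [584.8, -197.1, 148.3]
tcp_rot: [-3.139, 0.004, 1.552]
contact_force: [-6.3, -5.6, -3.5]
grip_width: 29.6
finger_force: 30.0
```

```bash
python3 replan.py -0.02 0.4 5
```

```text
t 12.50 cams [(np.float64(0.693), [42.5, 4.7], np.float64(2.6)), (np.float64(0.698), [39.8, -3.6], np.float64(0.2))]
theta 0.695 rest 41.1 phi -0.032 gap 0.8 z 148.3 F [-6.9 -5.4 -3.1] grip 29.6 30 wheel [-165.9 -182.1]
now theta 0.693 phi -0.038 rest 40.1 om -0.031
[[0.0014, -0.0012, 0],[0,0,0]] [0.125, -0.034, 0.689, 40.116, 8.011]
[[0.0024, -0.0021, 0],[0,0,0]] [0.25, -0.025, 0.685, 40.065, 7.917]
[[0.0014, -0.0013, 0],[0,0,0]] [0.375, -0.02, 0.682, 40.013, 7.871]
[[0.0005, -0.0004, 0],[0,0,0]] [0.5, -0.02, 0.68, 40.0, 7.845]
[[0.0005, -0.0004, 0],[0,0,0]] [0.625, -0.02, 0.678, 40.0, 7.83]
```

Emit:
servo_tool([
  [[0.002, -0.0017, 0], [0, 0, 0]],
  [[0.002, -0.0017, 0], [0, 0, 0]],
  [[0.0015, -0.0013, 0], [0, 0, 0]],
  [[0.001, -0.0008, 0], [0, 0, 0]],
  [[0.001, -0.0008, 0], [0, 0, 0]],
])

```text
time: 13.12
tool_pos: [578.7, -189.4, 148.3]
tcp_rot: [-3.139, 0.004, 1.552]
contact_force: [-5.3, -4.2, -3.9]
grip_width: 29.7
finger_force: 30.0
```

```bash
python3 replan.py -0.02 0.4 5
```

```text
t 13.22 cams [(np.float64(0.66), [42.7, 4.7], np.float64(2.3)), (np.float64(0.66), [40.1, -2.6], np.float64(0.5))]
theta 0.660 rest 41.4 phi -0.030 gap 0.8 z 148.3 F [-6.1 -4.8 -3. ] grip 29.6 30 wheel [-172.2 -174.4]
now theta 0.658 phi -0.035 rest 40.4 om -0.028
[[0.0012, -0.0011, 0],[0,0,0]] [0.125, -0.032, 0.655, 40.334, 7.777]
[[0.0022, -0.0019, 0],[0,0,0]] [0.25, -0.024, 0.651, 40.186, 7.701]
[[0.0013, -0.0012, 0],[0,0,0]] [0.375, -0.02, 0.648, 40.039, 7.676]
[[0.0005, -0.0004, 0],[0,0,0]] [0.5, -0.02, 0.646, 40.0, 7.633]
[[0.0005, -0.0004, 0],[0,0,0]] [0.625, -0.02, 0.644, 40.0, 7.618]
```

Emit:
servo_tool([
  [[0.003, -0.0026, 0], [0, 0, 0]],
  [[0.003, -0.0026, 0], [0, 0, 0]],
  [[0.002, -0.0017, 0], [0, 0, 0]],
  [[0.001, -0.0008, 0], [0, 0, 0]],
  [[0.001, -0.0008, 0], [0, 0, 0]],
])

```text
time: 13.85
tool_pos: [570.4, -179.0, 148.3]
tcp_rot: [-3.139, 0.003, 1.552]
contact_force: [-6.2, -4.2, -3.7]
grip_width: 30.0
finger_force: 30.0
```

```bash
python3 replan.py -0.02 0.4 5
```

```text
t 13.95 cams [(np.float64(0.626), [41.6, 3.8], np.float64(2.0)), (np.float64(0.619), [38.8, -2.0], np.float64(2.0))]
theta 0.622 rest 40.2 phi -0.020 gap 0.3 z 148.3 F [-6.6 -4.3 -3.6] grip 29.8 30 wheel [-180.8 -164.1]
now theta 0.621 phi -0.022 rest 39.9 om -0.017
[[0.0006, -0.0004, 0],[0,0,0]] [0.125, -0.022, 0.619, 39.899, 7.481]
[[0.0007, -0.0005, 0],[0,0,0]] [0.25, -0.021, 0.617, 39.944, 7.462]
[[0.0006, -0.0004, 0],[0,0,0]] [0.375, -0.02, 0.615, 39.988, 7.441]
[[0.0005, -0.0003, 0],[0,0,0]] [0.5, -0.02, 0.612, 40.0, 7.438]
[[0.0005, -0.0003, 0],[0,0,0]] [0.625, -0.02, 0.61, 40.0, 7.428]
```

Emit:
servo_tool([
  [[0.0015, -0.001, 0], [0, 0, 0]],
  [[0.0015, -0.001, 0], [0, 0, 0]],
  [[0.001, -0.0007, 0], [0, 0, 0]],
  [[0.0006, -0.0004, 0], [0, 0, 0]],
  [[0.0005, -0.0003, 0], [0, 0, 0]],
  [[0.0005, -0.0003, 0], [0, 0, 0]],
])

```text
time: 14.7
tool_pos: [566.8, -173.2, 148.3]
tcp_rot: [-3.139, 0.003, 1.552]
contact_force: [-6.5, -5.0, -2.2]
grip_width: 30.0
finger_force: 30.0
```

```bash
python3 replan.py -0.01 0.5 6
```

```text
t 14.80 cams [(np.float64(0.602), [42.5, 4.2], np.float64(2.0)), (np.float64(0.613), [40.4, -4.1], np.float64(0.5))]
theta 0.608 rest 41.5 phi -0.005 gap 0.9 z 148.3 F [-6.1 -4.8 -3.2] grip 29.7 30 wheel [-184.4 -158.5]
now theta 0.607 phi -0.008 rest 40.3 om -0.006
[[0.0002, -0.0001, 0],[0,0,0]] [0.125, -0.009, 0.606, 40.292, 7.36]
[[0.0001, -0.0002, 0],[0,0,0]] [0.25, -0.009, 0.606, 40.163, 7.357]
[[0.0001, -0.0002, 0],[0,0,0]] [0.375, -0.01, 0.605, 40.034, 7.369]
[[0.0002, -0.0002, 0],[0,0,0]] [0.5, -0.01, 0.604, 40.0, 7.34]
[[0.0002, -0.0002, 0],[0,0,0]] [0.625, -0.01, 0.603, 40.0, 7.334]
[[0.0002, -0.0002, 0],[0,0,0]] [0.75, -0.01, 0.602, 40.0, 7.329]
```

Phi is about 0 and inside the friction dead-band, so I'll hold still and watch.

Emit:
servo_tool([
  [[0, 0, 0], [0, 0, 0]],
  [[0, 0, 0], [0, 0, 0]],
  [[0, 0, 0], [0, 0, 0]],
  [[0, 0, 0], [0, 0, 0]],
  [[0, 0, 0], [0, 0, 0]],
  [[0, 0, 0], [0, 0, 0]],
  [[0, 0, 0], [0, 0, 0]],
  [[0, 0, 0], [0, 0, 0]],
])

```text
time: 15.8
tool_pos: [566.8, -173.2, 148.3]
tcp_rot: [-3.139, 0.003, 1.552]
contact_force: [-7.2, -4.4, -4.3]
grip_width: 30.5
finger_force: 30.0
```

```bash
python3 replan.py -0.01 0.5 6
```

```text
t 15.90 cams [(np.float64(0.603), [42.8, 4.1], np.float64(1.8)), (np.float64(0.604), [39.6, -3.4], np.float64(0.5))]
theta 0.603 rest 41.2 phi -0.011 gap 0.7 z 148.3 F [-6.8 -5.2 -3.3] grip 30.1 30 wheel [-184.4 -158.5]
now theta 0.602 phi -0.015 rest 40.3 om -0.011
[[0.0004, -0.0003, 0],[0,0,0]] [0.125, -0.014, 0.601, 40.292, 7.361]
[[0.0007, -0.0006, 0],[0,0,0]] [0.25, -0.012, 0.599, 40.163, 7.341]
[[0.0006, -0.0006, 0],[0,0,0]] [0.375, -0.01, 0.598, 40.034, 7.339]
[[0.0003, -0.0003, 0],[0,0,0]] [0.5, -0.01, 0.597, 40.0, 7.306]
[[0.0002, -0.0002, 0],[0,0,0]] [0.625, -0.01, 0.596, 40.0, 7.3]
[[0.0002, -0.0002, 0],[0,0,0]] [0.75, -0.01, 0.595, 40.0, 7.295]
```

Almost still (2–3 mm from the joint). Hold on with a small follow.

Emit:
servo_tool([
  [[0.0008, -0.0006, 0], [0, 0, 0]],
  [[0.0008, -0.0006, 0], [0, 0, 0]],
  [[0.0004, -0.0003, 0], [0, 0, 0]],
  [[0, 0, 0], [0, 0, 0]],
  [[0, 0, 0], [0, 0, 0]],
  [[0, 0, 0], [0, 0, 0]],
  [[0, 0, 0], [0, 0, 0]],
  [[0, 0, 0], [0, 0, 0]],
  [[0, 0, 0], [0, 0, 0]],
  [[0, 0, 0], [0, 0, 0]],
])

```text
time: 17.15
tool_pos: [565.3, -171.1, 148.3]
tcp_rot: [-3.139, 0.003, 1.552]
contact_force: [-6.8, -3.7, -3.7]
grip_width: 30.0
finger_force: 30.0
```

```bash
python3 replan.py -0.01 0.5 6
```

```text
t 17.25 cams [(np.float64(0.593), [42.4, 4.0], np.float64(2.3)), (np.float64(0.593), [39.8, -2.8], np.float64(0.4))]
theta 0.593 rest 41.1 phi -0.013 gap 0.7 z 148.3 F [-6.3 -4.5 -4.3] grip 30.1 30 wheel [-185.9 -156.5]
now theta 0.592 phi -0.016 rest 40.2 om -0.012
[[0.0005, -0.0004, 0],[0,0,0]] [0.125, -0.015, 0.591, 40.223, 7.311]
[[0.0008, -0.0006, 0],[0,0,0]] [0.25, -0.013, 0.589, 40.125, 7.29]
[[0.0008, -0.0006, 0],[0,0,0]] [0.375, -0.011, 0.588, 40.026, 7.281]
[[0.0004, -0.0003, 0],[0,0,0]] [0.5, -0.01, 0.587, 40.0, 7.254]
[[0.0002, -0.0002, 0],[0,0,0]] [0.625, -0.01, 0.586, 40.0, 7.248]
[[0.0002, -0.0002, 0],[0,0,0]] [0.75, -0.01, 0.585, 40.0, 7.243]
```

Emit:
servo_tool([
  [[0.0008, -0.0006, 0], [0, 0, 0]],
  [[0.0008, -0.0006, 0], [0, 0, 0]],
  [[0.0006, -0.0004, 0], [0, 0, 0]],
  [[0, 0, 0], [0, 0, 0]],
  [[0, 0, 0], [0, 0, 0]],
  [[0, 0, 0], [0, 0, 0]],
  [[0, 0, 0], [0, 0, 0]],
  [[0, 0, 0], [0, 0, 0]],
  [[0, 0, 0], [0, 0, 0]],
  [[0, 0, 0], [0, 0, 0]],
])

```text
time: 18.5
tool_pos: [563.8, -168.9, 148.3]
tcp_rot: [-3.139, 0.003, 1.552]
contact_force: [-5.9, -3.9, -3.5]
grip_width: 29.9
finger_force: 30.0
```

```bash
python3 replan.py -0.01 0.5 6
```

```text
t 18.60 cams [(np.float64(0.583), [42.3, 4.0], np.float64(1.5)), (np.float64(0.58), [39.2, -2.6], np.float64(0.8))]
theta 0.581 rest 40.8 phi -0.016 gap 0.5 z 148.3 F [-5.3 -4.3 -2.5] grip 29.6 30 wheel [-187.5 -154.3]
now theta 0.580 phi -0.019 rest 40.2 om -0.014
[[0.0006, -0.0004, 0],[0,0,0]] [0.125, -0.018, 0.578, 40.167, 7.259]
[[0.0011, -0.0008, 0],[0,0,0]] [0.25, -0.014, 0.577, 40.093, 7.232]
[[0.0010, -0.0007, 0],[0,0,0]] [0.375, -0.011, 0.575, 40.019, 7.216]
[[0.0004, -0.0003, 0],[0,0,0]] [0.5, -0.01, 0.574, 40.0, 7.192]
[[0.0002, -0.0002, 0],[0,0,0]] [0.625, -0.01, 0.573, 40.0, 7.186]
[[0.0002, -0.0002, 0],[0,0,0]] [0.75, -0.01, 0.572, 40.0, 7.181]
```

Emit:
servo_tool([
  [[0.001, -0.0007, 0], [0, 0, 0]],
  [[0.001, -0.0007, 0], [0, 0, 0]],
  [[0.001, -0.0007, 0], [0, 0, 0]],
  [[0.0004, -0.0003, 0], [0, 0, 0]],
  [[0, 0, 0], [0, 0, 0]],
  [[0, 0, 0], [0, 0, 0]],
  [[0, 0, 0], [0, 0, 0]],
  [[0, 0, 0], [0, 0, 0]],
  [[0, 0, 0], [0, 0, 0]],
  [[0, 0, 0], [0, 0, 0]],
  [[0, 0, 0], [0, 0, 0]],
  [[0, 0, 0], [0, 0, 0]],
])

```text
time: 20.1
tool_pos: [561.4, -165.3, 148.3]
tcp_rot: [-3.139, 0.003, 1.552]
contact_force: [-5.7, -4.9, -2.9]
grip_width: 29.7
finger_force: 30.0
```

```bash
python3 replan.py -0.01 0.5 5
```

```text
t 20.20 cams [(np.float64(0.571), [42.3, 3.9], np.float64(1.8)), (np.float64(0.567), [39.0, -3.1], np.float64(1.4))]
theta 0.569 rest 40.7 phi -0.013 gap 0.5 z 148.3 F [-5.7 -4.3 -3.9] grip 29.7 30 wheel [-189.9 -150.8]
now theta 0.568 phi -0.015 rest 40.1 om -0.012
[[0.0004, -0.0003, 0],[0,0,0]] [0.125, -0.015, 0.566, 40.08, 7.182]
[[0.0007, -0.0005, 0],[0,0,0]] [0.25, -0.013, 0.565, 40.045, 7.165]
[[0.0007, -0.0005, 0],[0,0,0]] [0.375, -0.011, 0.563, 40.009, 7.152]
[[0.0004, -0.0002, 0],[0,0,0]] [0.5, -0.01, 0.562, 40.0, 7.138]
[[0.0002, -0.0002, 0],[0,0,0]] [0.625, -0.01, 0.561, 40.0, 7.133]
```

Emit:
servo_tool([
  [[0.0008, -0.0006, 0], [0, 0, 0]],
  [[0.0008, -0.0006, 0], [0, 0, 0]],
  [[0.0004, -0.0003, 0], [0, 0, 0]],
  [[0, 0, 0], [0, 0, 0]],
  [[0, 0, 0], [0, 0, 0]],
  [[0, 0, 0], [0, 0, 0]],
  [[0, 0, 0], [0, 0, 0]],
  [[0, 0, 0], [0, 0, 0]],
  [[0, 0, 0], [0, 0, 0]],
])

```text
time: 21.32
tool_pos: [560.0, -163.3, 148.3]
tcp_rot: [-3.139, 0.003, 1.552]
contact_force: [-6.7, -3.8, -3.3]
grip_width: 29.9
finger_force: 30.0
```

```bash
python3 replan.py -0.52 2.2 18
```

```text
t 21.43 cams [(np.float64(0.562), [42.0, 3.9], np.float64(1.1)), (np.float64(0.554), [39.3, -2.7], np.float64(1.1))]
theta 0.558 rest 40.7 phi -0.015 gap 0.6 z 148.3 F [-6.4 -3.9 -3.9] grip 29.9 30 wheel [-191.4 -148.7]
now theta 0.557 phi -0.018 rest 39.9 om -0.013
[[0.0002, -0.0001, 0],[0,0,0]] [0.125, -0.019, 0.555, 39.922, 7.141]
[[-0.0006, 0.0004, 0],[0,0,0]] [0.25, -0.024, 0.553, 39.956, 7.157]
[[-0.0019, 0.0013, 0],[0,0,0]] [0.375, -0.037, 0.551, 39.991, 7.203]
[[-0.0032, 0.0022, 0],[0,0,0]] [0.5, -0.058, 0.548, 40.0, 7.299]
[[-0.0044, 0.0032, 0],[0,0,0]] [0.625, -0.089, 0.542, 40.0, 7.432]
[[-0.0051, 0.0039, 0],[0,0,0]] [0.75, -0.129, 0.533, 40.0, 7.606]
[[-0.0053, 0.0044, 0],[0,0,0]] [0.875, -0.175, 0.52, 40.0, 7.814]
[[-0.0048, 0.0044, 0],[0,0,0]] [1.0, -0.226, 0.502, 40.0, 8.04]
[[-0.0038, 0.0039, 0],[0,0,0]] [1.125, -0.28, 0.478, 40.0, 8.259]
[[-0.0022, 0.0028, 0],[0,0,0]] [1.25, -0.332, 0.448, 40.0, 8.439]
[[-0.0003, 0.0012, 0],[0,0,0]] [1.375, -0.382, 0.411, 40.0, 8.546]
[[0.0018, -0.0007, 0],[0,0,0]] [1.5, -0.426, 0.368, 40.0, 8.554]
[[0.0041, -0.0027, 0],[0,0,0]] [1.625, -0.462, 0.32, 40.0, 8.454]
[[0.0063, -0.0045, 0],[0,0,0]] [1.75, -0.489, 0.269, 40.0, 8.259]
[[0.0084, -0.0060, 0],[0,0,0]] [1.875, -0.507, 0.215, 40.0, 7.998]
[[0.0102, -0.0069, 0],[0,0,0]] [2.0, -0.517, 0.162, 40.0, 7.706]
[[0.0115, -0.0072, 0],[0,0,0]] [2.125, -0.52, 0.109, 40.0, 7.417]
[[0.0121, -0.0067, 0],[0,0,0]] [2.25, -0.52, 0.057, 40.0, 7.16]
```

Emit:
servo_tool([
  [[-0.0006, 0.0004, 0], [0, 0, 0]],
  [[-0.0019, 0.0013, 0], [0, 0, 0]],
  [[-0.0032, 0.0022, 0], [0, 0, 0]],
  [[-0.0044, 0.0032, 0], [0, 0, 0]],
  [[-0.0051, 0.0039, 0], [0, 0, 0]],
  [[-0.0053, 0.0044, 0], [0, 0, 0]],
  [[-0.0048, 0.0044, 0], [0, 0, 0]],
])

```text
time: 22.3
tool_pos: [579.4, -189.6, 148.3]
tcp_rot: [-3.139, 0.004, 1.552]
contact_force: [-5.5, -5.4, -3.9]
grip_width: 29.8
finger_force: 30.0
```

```bash
python3 replan.py -0.52 1.4 14
```

```text
t 22.40 cams [(np.float64(0.597), [42.9, 4.2], np.float64(2.0)), (np.float64(0.597), [39.7, -3.0], np.float64(0.4))]
theta 0.597 rest 41.3 phi -0.113 gap 0.6 z 148.3 F [-6.1 -5.  -2. ] grip 29.7 30 wheel [-171.2 -175.1]
now theta 0.589 phi -0.125 rest 40.4 om -0.102
[[0.0024, -0.0020, 0],[0,0,0]] [0.125, -0.127, 0.576, 40.38, 7.886]
[[0.0005, -0.0005, 0],[0,0,0]] [0.25, -0.142, 0.562, 40.212, 7.886]
[[-0.0021, 0.0018, 0],[0,0,0]] [0.375, -0.174, 0.547, 40.044, 8.018]
[[-0.0041, 0.0040, 0],[0,0,0]] [0.5, -0.222, 0.528, 40.0, 8.2]
[[-0.0048, 0.0051, 0],[0,0,0]] [0.625, -0.283, 0.503, 40.0, 8.492]
[[-0.0039, 0.0048, 0],[0,0,0]] [0.75, -0.349, 0.471, 40.0, 8.797]
[[-0.0016, 0.0028, 0],[0,0,0]] [0.875, -0.411, 0.431, 40.0, 9.015]
[[0.0017, -0.0004, 0],[0,0,0]] [1.0, -0.463, 0.383, 40.0, 9.049]
[[0.0054, -0.0041, 0],[0,0,0]] [1.125, -0.498, 0.329, 40.0, 8.86]
[[0.0090, -0.0073, 0],[0,0,0]] [1.25, -0.516, 0.271, 40.0, 8.498]
[[0.0116, -0.0090, 0],[0,0,0]] [1.375, -0.52, 0.213, 40.0, 8.075]
[[0.0123, -0.0087, 0],[0,0,0]] [1.5, -0.52, 0.157, 40.0, 7.699]
[[0.0123, -0.0077, 0],[0,0,0]] [1.625, -0.52, 0.104, 40.0, 7.391]
[[0.0121, -0.0067, 0],[0,0,0]] [1.75, -0.52, 0.052, 40.0, 7.136]
```

Emit:
servo_tool([
  [[-0.001, 0.0009, 0], [0, 0, 0]],
  [[-0.0021, 0.0018, 0], [0, 0, 0]],
  [[-0.004, 0.0038, 0], [0, 0, 0]],
  [[-0.0045, 0.0048, 0], [0, 0, 0]],
])

```text
time: 22.9
tool_pos: [590.4, -201.7, 148.4]
tcp_rot: [-3.139, 0.004, 1.552]
contact_force: [-5.9, -6.5, -3.9]
grip_width: 30.0
finger_force: 30.0
```

```bash
python3 replan.py -0.52 1.1 13
```

```text
t 23.00 cams [(np.float64(0.587), [42.6, 3.9], np.float64(2.2)), (np.float64(0.586), [40.5, -2.5], np.float64(0.4))]
theta 0.587 rest 41.6 phi -0.197 gap 0.7 z 148.4 F [-6.  -5.8 -3. ] grip 29.7 30 wheel [-159.9 -187. ]
now theta 0.572 phi -0.218 rest 40.4 om -0.191
[[0.0044, -0.0040, 0],[0,0,0]] [0.125, -0.222, 0.548, 40.372, 8.376]
[[0.0019, -0.0016, 0],[0,0,0]] [0.25, -0.243, 0.522, 40.208, 8.333]
[[-0.0011, 0.0014, 0],[0,0,0]] [0.375, -0.285, 0.494, 40.043, 8.471]
[[-0.0026, 0.0034, 0],[0,0,0]] [0.5, -0.344, 0.462, 40.0, 8.66]
[[-0.0019, 0.0031, 0],[0,0,0]] [0.625, -0.407, 0.422, 40.0, 8.884]
[[0.0009, 0.0005, 0],[0,0,0]] [0.75, -0.463, 0.375, 40.0, 8.97]
[[0.0049, -0.0035, 0],[0,0,0]] [0.875, -0.501, 0.321, 40.0, 8.817]
[[0.0092, -0.0075, 0],[0,0,0]] [1.0, -0.518, 0.263, 40.0, 8.451]
[[0.0119, -0.0092, 0],[0,0,0]] [1.125, -0.52, 0.206, 40.0, 8.021]
[[0.0123, -0.0085, 0],[0,0,0]] [1.25, -0.52, 0.15, 40.0, 7.655]
[[0.0122, -0.0075, 0],[0,0,0]] [1.375, -0.52, 0.097, 40.0, 7.355]
[[0.0121, -0.0066, 0],[0,0,0]] [1.5, -0.52, 0.045, 40.0, 7.106]
[[0.0120, -0.0058, 0],[0,0,0]] [1.625, -0.52, -0.004, 40.0, 6.898]
```

Emit:
servo_tool([
  [[0, 0, 0], [0, 0, 0]],
  [[-0.001, 0.001, 0], [0, 0, 0]],
  [[-0.002, 0.0022, 0], [0, 0, 0]],
  [[-0.002, 0.0028, 0], [0, 0, 0]],
  [[-0.001, 0.002, 0], [0, 0, 0]],
])

```text
time: 23.62
tool_pos: [598.6, -208.1, 148.6]
tcp_rot: [-3.14, 0.005, 1.551]
contact_force: [-6.4, -6.0, -2.1]
grip_width: 29.8
finger_force: 30.0
```

```bash
python3 replan.py -0.54 0.9 11
```

```text
t 23.73 cams [(np.float64(0.501), [41.6, 3.6], np.float64(1.2)), (np.float64(0.489), [37.8, -2.8], np.float64(0.9))]
theta 0.495 rest 39.7 phi -0.359 gap -0.5 z 148.7 F [-5.2 -6.1 -2.2] grip 29.8 30 wheel [-151.7 -193. ]
now theta 0.468 phi -0.391 rest 39.8 om -0.358
[[0.0085, -0.0082, 0],[0,0,0]] [0.125, -0.395, 0.422, 39.806, 8.751]
[[0.0068, -0.0056, 0],[0,0,0]] [0.25, -0.412, 0.375, 39.892, 8.487]
[[0.0048, -0.0032, 0],[0,0,0]] [0.375, -0.443, 0.328, 39.978, 8.345]
[[0.0042, -0.0025, 0],[0,0,0]] [0.5, -0.481, 0.278, 40.0, 8.273]
[[0.0057, -0.0036, 0],[0,0,0]] [0.625, -0.515, 0.226, 40.0, 8.13]
[[0.0086, -0.0057, 0],[0,0,0]] [0.75, -0.535, 0.171, 40.0, 7.884]
[[0.0115, -0.0075, 0],[0,0,0]] [0.875, -0.54, 0.116, 40.0, 7.57]
[[0.0125, -0.0074, 0],[0,0,0]] [1.0, -0.54, 0.062, 40.0, 7.278]
[[0.0125, -0.0065, 0],[0,0,0]] [1.125, -0.54, 0.009, 40.0, 7.035]
[[0.0124, -0.0057, 0],[0,0,0]] [1.25, -0.54, -0.041, 40.0, 6.832]
[[0.0123, -0.0049, 0],[0,0,0]] [1.375, -0.54, -0.09, 40.0, 6.662]
```

Emit:
servo_tool([
  [[0.004, -0.004, 0], [0, 0, 0]],
  [[0.005, -0.004, 0], [0, 0, 0]],
  [[0.004, -0.003, 0], [0, 0, 0]],
  [[0.004, -0.003, 0], [0, 0, 0]],
])

```text
time: 24.22
tool_pos: [585.1, -190.5, 149.2]
tcp_rot: [-3.141, 0.005, 1.552]
contact_force: [-6.9, -6.5, 0.3]
grip_width: 30.1
finger_force: 30.0
```

```bash
python3 replan.py -0.55 0.5 5
```

```text
t 24.32 cams [(np.float64(0.357), [39.5, 2.9], np.float64(0.8)), (np.float64(0.347), [37.1, -4.2], np.float64(1.2))]
theta 0.352 rest 38.3 phi -0.436 gap -2.3 z 149.2 F [-5.1 -4.1 -0.7] grip 29.8 30 wheel [-165.8 -175.1]
now theta 0.322 phi -0.465 rest 40.6 om -0.400
[[0.0093, -0.0074, 0],[0,0,0]] [0.125, -0.474, 0.271, 40.51, 8.183]
[[0.0056, -0.0036, 0],[0,0,0]] [0.25, -0.507, 0.218, 40.284, 8.045]
[[0.0061, -0.0037, 0],[0,0,0]] [0.375, -0.541, 0.164, 40.059, 7.93]
[[0.0110, -0.0071, 0],[0,0,0]] [0.5, -0.55, 0.109, 40.0, 7.588]
[[0.0128, -0.0075, 0],[0,0,0]] [0.625, -0.55, 0.053, 40.0, 7.287]
```

Emit:
servo_tool([
  [[0.004, -0.003, 0], [0, 0, 0]],
  [[0.004, -0.003, 0], [0, 0, 0]],
  [[0.004, -0.004, 0], [0, 0, 0]],
  [[0.004, -0.01, 0], [0, 0, 0]],
  [[0, -0.018, 0], [0, 0, 0]],
  [[0, -0.022, 0], [0, 0, 0]],
  [[0, -0.022, 0], [0, 0, 0]],
  [[0, -0.022, 0], [0, 0, 0]],
  [[0, -0.022, 0], [0, 0, 0]],
  [[0, -0.015, 0], [0, 0, 0]],
  [[0, 0, 0], [0, 0, 0]],
])

```text
time: 25.7
tool_pos: [445.2, -169.2, 149.1]
tcp_rot: [3.14, 0.0, 1.552]
contact_force: [0.0, -0.2, -1.5]
grip_width: 30.0
finger_force: 30.0
```

Run:
```python
from leaf import *
look()
```

```text
t 25.80 cams [(np.float64(0.176), [1.1, 1.0], np.float64(0.5)), (np.float64(0.18), [-0.6, -4.9], np.float64(1.7))]
theta 0.178 rest 0.3 phi -0.346 gap 70.7 z 149.1 F [-0.3 -0.1 -2.3] grip 29.7 30 wheel [-305.  -156.9]
```

Emit:
servo_tool([
  [[0, 0, 0], [0, 0, 0]],
  [[0, 0, 0], [0, 0, 0]],
  [[0, 0, 0], [0, 0, 0]],
  [[0, 0, 0], [0, 0, 0]],
  [[0, 0, 0], [0, 0, 0]],
  [[0, 0, 0], [0, 0, 0]],
  [[0, 0, 0], [0, 0, 0]],
  [[0, 0, 0], [0, 0, 0]],
])

```text
time: 26.8
tool_pos: [445.4, -169.0, 148.7]
tcp_rot: [3.142, -0.0, 1.552]
contact_force: [-0.1, -0.4, -2.2]
grip_width: 30.0
finger_force: 30.0
```

Run:
```python
from leaf import *
look(); cv2.imwrite("pics/end.png",bot.capture("side")[:,:,::-1])
```

```text
t 26.90 cams [(np.float64(0.178), [0.8, 1.1], np.float64(0.4)), (np.float64(0.181), [-1.1, -5.4], np.float64(1.1))]
theta 0.179 rest -0.2 phi -0.343 gap 70.9 z 148.7 F [-1.7 -1.1 -2.8] grip 29.9 30 wheel [-305.9 -156.5]
```

View pics/end.png

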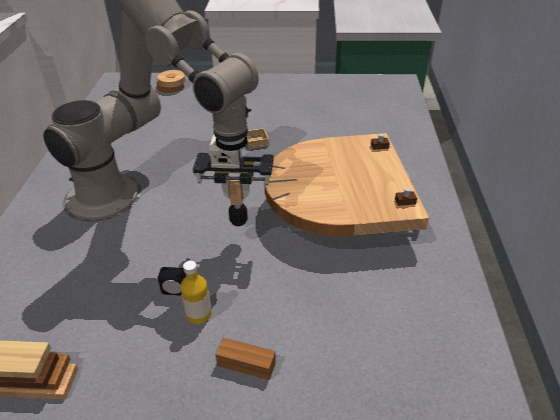

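The picture shows the roller still gripped at (237,213), clear of the leaf. The leaf is at rest, and the glue (196,298), tape (173,280) and block (245,358) haven't moved.

```bash
python3 -c "
from plant import bot
print(bot.close_job())"
```

```text
the job is handed in; nothing more can be done
None
```

The job is handed in with no verdict returned: by my camera estimates the roller ran from outside the left mark to past the right one, with about 12 s pressed on the joint (the last 6.5 s within about 4 mm, before that up to about 10 mm off), the rest stayed near 40 mm, swivel peaked at about 0.73 rad, and it ended at 27 s with the roller gripped and about 70 mm clear, the leaf at rest and the bystanders unmoved.

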